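Turn the round job flag over

TASK

Mark the drum job as done: flip the round flag over its pivot, all the way to the other side, until it lies level on its stop with its three-ribbed face up. Do it by pressing and pushing with the fingers; its loose stand must stay where it is on the cart and not be lifted or tipped. Leave the square flag, the dish and the two pegs as they are.

Things in the scene. Friction and masses are not known exactly. Their poses are not given: they have to be found in the camera images.
- round_stand: Loose dark steel stand of the round flag, about 0.9 kg. Origin: centre of its underside. Base plate 90 (x) by 160 (y) by 10 mm. Two cheeks (5 mm thick, 18 mm in y, 48 mm apart, 90 mm tall) carry the pivot, which runs along the stand's x axis, 80 mm above the origin. 
- round_paddle (a joint): round paddle's hinge (rad). 0: level on the stand's +y side, face with the round button up. 3.14: level on the -y side, face with three ribs up. Between these stops a stiff hinge (0.055 N m friction) holds the paddle wherever it is left. Starts between 0 and about 0.35.
- round_face (a point): Centre of the round flag's aluminium blade, a disc 66 mm across, 5 mm thick, 55 mm from the pivot (far edge 88 mm); a neck 26 mm wide joins it to the pivot. Paddle with tail weighs about 70 g.
- round_tail (a point): Middle of the free end of the round flag's thumb tail: a flat tab 32 mm wide, 4 mm thick, reaching 55 mm from the pivot, rigid with the paddle and bent 135 degrees from it. With the paddle at 0 the tail slopes up at 45 degrees on the stand's -y side (end 39 mm to -y of the pivot and 39 mm above it); pressing it down raises the paddle.
- square_stand: Loose dark steel stand of the square flag, about 0.9 kg. Origin: centre of its underside. Base plate 90 (x) by 160 (y) by 10 mm. Two cheeks (5 mm thick, 18 mm in y, 48 mm apart, 90 mm tall) carry the pivot, which runs along the stand's x axis, 80 mm above the origin. Leave alone. The flags may stand in either order.
- square_paddle (a joint): square paddle's hinge (rad). 0: level on the stand's +y side, face with the round button up. 3.14: level on the -y side, face with three ribs up. Between these stops a stiff hinge (0.055 N m friction) holds the paddle wherever it is left. To be left as it is.
- square_face (a point): Point on the square flag's blade (62 by 62 mm, far edge 88 mm from the pivot), 55 mm from the pivot; it has the same tail as the round flag.
- dish: White porcelain dish, 90 mm across, 22 mm high, origin at the centre of its underside. Bystander.
- peg_a: Round ebony peg standing upright, 26 mm across, 50 mm high, origin at the centre of its underside. Bystander.
- peg_b: Second ebony peg, same as the first. Bystander.

How it is judged:
At the end, for the whole second after the job is handed in: The round paddle is turned over to at least 2.99 rad (within about 9 degrees of its far stop) and at rest; its stand stands flat within 30 mm of its start; the square flag (15 mm), dish and upright pegs (20 mm) are where they were (value of joint round_paddle above 2.99 rad and velocity of joint round_paddle between -0.05 and 0.05 rad/s and distance of round_stand from where it was at the start of the episode below 0.03 m and angle between round_stand's own z axis and vertical below 0.05 rad and distance of each of square_face, square_stand from where it was at the start of the episode below 0.015 m and distance of each of dish, peg_a, peg_b from where it was at the start of the episode below 0.02 m and angle between each of peg_a, peg_b's own z axis and vertical below 0.1 rad); the robot touches nothing.
It fails at once if the round flag's stand is lifted or tipped (height (world z) of round_stand above 0.012 m or angle between round_stand's own z axis and vertical above 0.15 rad).
It fails at once if the round flag's stand is shoved more than 40 mm (distance of round_stand from where it was at the start of the episode above 0.04 m).
It fails at once if the square flag is turned or its stand moved (distance of any of square_face, square_stand from where it was at the start of the episode above 0.02 m).
It fails at once if the dish or a peg is moved, lifted or knocked over (distance of any of dish, peg_a, peg_b from where it was at the start of the episode above 0.025 m).
It also fails if it takes over 45 s, if anything falls off the work surface, if the arm or the gripper's body presses on something with over 40 N, if the wrist force passes 120 N, or if a joint passes its speed limit or range.

ROBOT

A 6-joint arm with a two-finger parallel gripper is mounted at the origin on the work surface. World frame = base frame: x ahead of the robot, y to its left, z up, the work surface at z = 0. Lengths are in m, angles in rad, forces in N, time in s.
With the tool pointing down it reaches from about 0.3 to 0.75 m from the base axis. Payload 8.5 kg.
Tool frame: the origin (TCP) lies between the finger pads; the fingertips stand 11 mm ahead of it and the grasp point (between the pads) lies 8 mm behind it; z points along the fingers, y is the line along which they close (so a half turn about z gives the same grasp; the last joint's range is limited). The gripper opens to 85 mm and grips with 20 to 120 N. Pads are 22 mm wide; open, the fingers measure 114 mm over their backs; the gripper's body (76 mm by 85 mm) begins 54 mm behind the grasp point. The pads swing forward as they close: fully open they stand 13 mm farther back than shut.
Start: joints at [1.064, 0.381, 1.297, -0, 1.464, -0.215], TCP at [0.158, 0.527, 0.242] pointing down, gripper open.
Joint ranges: [-3.11, 3.11], [-0.89, 2.33], [0.22, 2.48], [-1.42, 4.56], [0.17, 2.85], [-2.88, 2.88]. Speed limits (rad/s): [2.39, 2.39, 3.14, 3.14, 3.14, 3.14].

INTERFACE

Orientations are given as a rotation vector (axis times angle).
In Python, from workcell import env, snapshot, camera_info, spot_in, trace, pinpoint gives the robot as it stands.
- The arm moves only by the tool apply_moves, never from a script. Its argument "targets" is a list of rows, each an object of numbers: "x", "y", "z": the shift along the tool's x, y, z scaled (see below); "ax", "ay", "az": the turn, a rotation vector about the tool's x, y, z scaled (see below). In form: [{"x": .., "y": .., "z": .., "ax": .., "ay": .., "az": ..}, ...]. A call has 1 to 12 rows; each row is the pose to reach, as a shift and turn from the pose commanded when the call began, along the tool's axes at that moment, turning the shorter way round; what a row does not reach only later rows make up. The controller multiplies each number of a shift by 60 cm and each number of a turn by 180 degrees. A row lasts 1/8 s, in which the tool goes at most 62.5 mm and 10.7 degrees, less where a joint would pass 70% of its speed; a pose out of reach is approached as far as the arm can. A call with a number of a shift or a turn outside -1 to 1 is refused whole. A call with a gripper value outside its range is refused whole. "jaw" is the opening, from 0 (shut) to 1 (fully open), set as the call begins (left out, the last holds). The fingers move at their own pace and stop on an object; the grip force is fixed at half the most. Time passes only in rows, so rows that repeat a pose let the fingers close. It gives the time, the measured TCP pose, the force and the opening at its end, in the units of the state.
- env.get_obs(): the state, without advancing time (a new reading comes with each control period).
- snapshot(name): name is "scene" or "side" or "wrist"; returns the picture (420x560x3 uint8, red, green, blue); there is no depth.
- camera_info(name): a dict with "fovy" (degrees; the focal length in pixels is half the picture's height over the tangent of half this angle, whatever the lens; pixels are square), "cx", "cy" (the principal point, pixels), "R" (3x3) and "t" (3): a world point X has camera coordinates R X + t; the wrist camera has in their place "T_tool_cam" (4x4, takes a point from camera to tool coordinates, whose origin is the TCP and whose axes are the flange's). Camera axes: x right, y down, z forward; pixel columns grow to the right and rows downward; lengths in m; the calibration is good to about 2 mm. The wrist camera is an equidistant fisheye: a pixel r from the principal point sees the ray r / f radians off the axis. A picture is of the moment at which its call begins: read the wrist's pose just before it. camera_info takes no time and is no camera call.
- env.close_job(): hands the job in, once; it reports no verdict.
Trained networks look in the newest picture that a camera, given by its name, has taken for a name from the list of things; names that differ only in an ending like _2 or _b are one class to them, and where a whole thing is asked for, a point or a joint stands for the part that bears it (a point fixed in the world has none). Each returns a list of dicts, best first, with "score" (0 to 1); they miss things now and then, are a little off and sometimes report something else, mostly with a low value. They report only what shows in the picture. A call takes as long as a camera call.
- spot_in(camera, target): "box" ([centre column, centre row, width, height] in pixels, round what is visible of it).
- trace(camera, target): "region" (420x560 bool, what is visible of it) and "box" ([centre column, centre row, width, height] in pixels, round what is visible of it).
- pinpoint(camera, target): "pixel" ([column, row] in pixels: a listed point, or the origin of a listed thing).
The state is a dict: "clock": time; "qpos": joint angles; "qd": joint speeds; "tau": joint torques, N m; "tcp_pos": TCP position; "orientation": TCP orientation; "ft_force": force on the tool from outside, world axes, zero at the start; "moment": the same for the moment, N m; "width": opening from 0.0 (shut) to 1.0 (fully open).
Only numpy, scipy, OpenCV 4.12 (cv2) and the standard library are available. Lean on these libraries where they do the work, as an engineer would, in place of code of your own. Each camera call takes 0.05 s, during which the arm holds its last target. There are 200 camera calls.

## Working session

There is one attempt and no reset: what is moved stays moved. The work goes in short steps, Python scripts to look and compute and a tool call to move; the robot and the scene stay as the last step left them, time stands still between calls to the robot, and variables do not carry over. Pictures are saved under pics/ and viewed, on a budget of 10 in all, crops included, one or two more only if the job needs it, and the job is handed in when it is done.

Besides the shell and the picture viewer there is one more tool, called as name(argument=value, ...) on one line, values as JSON. apply_moves: Moves the arm, as the interface text tells. Shifts and turns lie within -1 to 1; 1 stands for 60 cm of shift or 180 degrees of turn. Its arguments: {"type":"object","properties":{"targets":{"type":"array","items":{"type":"object","properties":{"x":{"type":"number","minimum":-1,"maximum":1},"y":{"type":"number","minimum":-1,"maximum":1},"z":{"type":"number","minimum":-1,"maximum":1},"ax":{"type":"number","minimum":-1,"maximum":1},"ay":{"type":"number","minimum":-1,"maximum":1},"az":{"type":"number","minimum":-1,"maximum":1}}}},"jaw":{"type":"number"}},"required":["targets"]}

```bash
mkdir -p pics
python3 - <<'E'
from workcell import *
import cv2, numpy as np
o=env.get_obs(); print({k:np.round(v,3) for k,v in o.items()})
ims=[]
for c in ("scene","side"):
    im=snapshot(c); ims.append(im)
    ci=camera_info(c); print(c,ci)
    for t in ("round_stand","round_face","round_tail","square_stand","square_face","dish","peg_a"):
        print(c,t,[(np.round(d["pixel"],1),round(d["score"],2)) for d in pinpoint(c,t)[:3]])
    cv2.imwrite(f"pics/{c}0.png",im[:,:,::-1])
E
```

```text
{'clock': np.float64(0.0), 'qpos': array([ 1.064,  0.381,  1.298, -0.   ,  1.464, -0.215]), 'qd': array([-0.   , -0.   ,  0.001,  0.002, -0.   ,  0.001]), 'tau': array([-2.0000e-03, -4.4847e+01, -2.3128e+01, -0.0000e+00,  5.0000e-03,
       -0.0000e+00]), 'tcp_pos': array([0.158, 0.527, 0.242]), 'orientation': array([-4.570e-01, -3.108e+00,  2.000e-03]), 'ft_force': array([0.204, 0.044, 0.843]), 'moment': array([ 0.031,  0.007, -0.079]), 'width': np.float64(0.996)}
scene {'fovy': 54.741390939850945, 'cx': 275.8136695954383, 'cy': 216.7893564838275, 'R': array([[ 0.44930681,  0.89336722, -0.00428966],
       [ 0.60644565, -0.30852234, -0.73282852],
       [-0.65600843,  0.3266634 , -0.68039985]]), 't': array([-0.23321178, -0.25818624,  1.25474521])}
scene round_stand [(array([351.7, 214. ]), 0.62), (array([297.9, 310. ]), 0.28)]
scene round_face [(array([385.9, 184.5]), 0.58)]
scene round_tail [(array([344.8, 178.1]), 0.71)]
scene square_stand [(array([198. , 280.7]), 0.71)]
scene square_face [(array([222.1, 250.3]), 0.8), (array([353.1, 215.9]), 0.43)]
scene dish [(array([258.7, 198.8]), 0.96)]
scene peg_a [(array([298.1, 309.4]), 0.65), (array([324. , 289.8]), 0.59)]
side {'fovy': 52.80825479099752, 'cx': 277.2795409374704, 'cy': 211.6413274506495, 'R': array([[ 0.88771918, -0.4603369 , -0.0066779 ],
       [-0.35265154, -0.67058982, -0.65264553],
       [ 0.29595869,  0.58172092, -0.75763396]]), 't': array([-0.4660161 ,  0.28591184,  0.73177573])}
side round_stand [(array([236.9, 194.2]), 0.85)]
side round_face [(array([230.6, 149.3]), 0.59)]
side round_tail [(array([234.1, 170.4]), 0.6)]
side square_stand [(array([330.7, 333.3]), 0.85), (array([355.9, 244.2]), 0.22)]
side square_face [(array([332. , 333.7]), 0.74), (array([329.4, 283.3]), 0.71)]
side dish [(array([210.7, 280.1]), 0.64)]
side peg_a [(array([336.9, 224.6]), 0.55), (array([355.9, 243. ]), 0.54), (array([232. , 170.6]), 0.32)]
```

```bash
cat > h.py <<'E'
import numpy as np
from workcell import camera_info
def K(c):
    i=camera_info(c); f=210/np.tan(np.radians(i["fovy"])/2); return i,f
def ray(c,p):
    i,f=K(c); d=np.array([(p[0]-i["cx"])/f,(p[1]-i["cy"])/f,1]); R=np.array(i["R"])
    return -R.T@i["t"], R.T@d/np.linalg.norm(d)
def tri(p,q):
    A=np.zeros((3,3));b=np.zeros(3);L=[]
    for c,x in (("scene",p),("side",q)):
        o,d=ray(c,x);P=np.eye(3)-np.outer(d,d);A+=P;b+=P@o;L.append((o,P))
    X=np.linalg.solve(A,b); return X,[round(float(np.linalg.norm(P@(X-o)))*1e3,1) for o,P in L]
def proj(c,X):
    i,f=K(c); v=np.array(i["R"])@X+i["t"]; return v[:2]/v[2]*f+[i["cx"],i["cy"]]
E
python3 - <<'E'
from h import *
for n,p,q in [("rs",(351.7,214),(236.9,194.2)),("rf",(385.9,184.5),(230.6,149.3)),("rt",(344.8,178.1),(234.1,170.4)),
 ("ss",(198,280.7),(330.7,333.3)),("sf",(222.1,250.3),(329.4,283.3)),("dish",(258.7,198.8),(210.7,280.1)),
 ("pa",(298.1,309.4),(355.9,243)),("pb",(324,289.8),(336.9,224.6)),]:
    X,e=tri(p,q); print(n,X.round(3),e)
E
```

```text
rs [0.524 0.203 0.007] [2.0, 2.0]
rf [0.544 0.271 0.086] [1.4, 1.4]
rt [0.513 0.174 0.116] [0.1, 0.1]
ss [ 0.539 -0.19  -0.006] [1.4, 1.4]
sf [ 0.56  -0.137  0.08 ] [0.0, 0.0]
dish [0.381 0.018 0.011] [5.4, 5.4]
pa [ 0.697 -0.04  -0.003] [1.1, 1.1]
pb [0.685 0.022 0.004] [2.5, 2.5]
```

View pics/scene0.png

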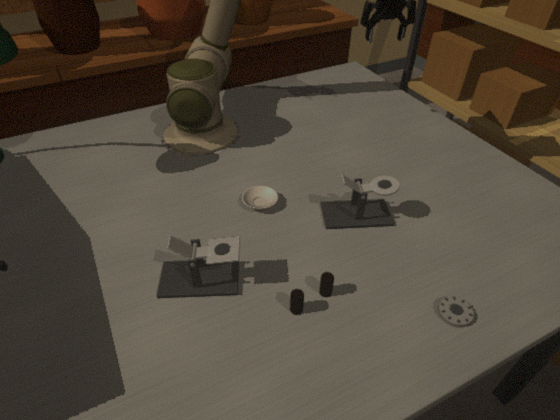

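View pics/side0.png

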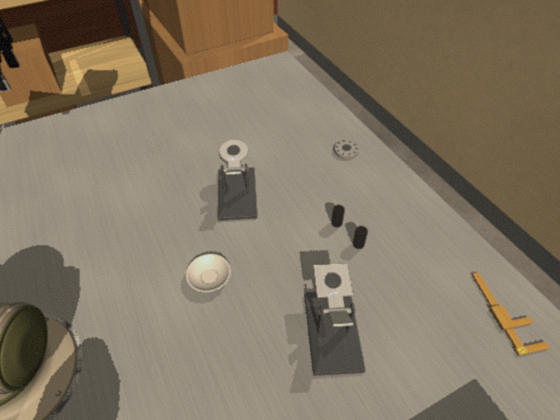

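Both pictures confirm the detections. In the scene view, the round flag has its tail at (345,178), blade at (386,184) and base at (352,214). In the side view, the blade is at (231,149). The square flag, dish and pegs are well clear. The stand's y axis lies along (0.30, 0.95), almost exactly the tool's y axis, so no turn is needed. I'll move above the tail with the fingers shut.

apply_moves(targets=[{"x": -0.74, "y": -0.412, "z": 0.1}, {"x": -0.74, "y": -0.412, "z": 0.1}, {"x": -0.74, "y": -0.412, "z": 0.1}, {"x": -0.74, "y": -0.412, "z": 0.1}, {"x": -0.74, "y": -0.412, "z": 0.1}, {"x": -0.74, "y": -0.412, "z": 0.1}, {"x": -0.74, "y": -0.412, "z": 0.1}, {"x": -0.74, "y": -0.412, "z": 0.1}, {"x": -0.74, "y": -0.412, "z": 0.1}, {"x": -0.74, "y": -0.412, "z": 0.1}, {"x": -0.74, "y": -0.412, "z": 0.1}, {"x": -0.74, "y": -0.412, "z": 0.1}], jaw=0)

```text
invalid input
```

```bash
cat > look.py <<'E'
import sys,cv2,numpy as np
from workcell import *
from h import *
o=env.get_obs(); print(o["clock"],o["tcp_pos"].round(4),o["orientation"].round(3),o["ft_force"].round(1),round(float(o["width"]),2))
ims=[]
P={}
for c,b in (("scene",(290,110,160,130)),("side",(160,90,160,150))):
    im=snapshot(c); x,y,w,h=b; k=im[y:y+h,x:x+w,::-1]; ims.append(cv2.resize(k,(400,int(h*400/w))))
    for t in ("round_stand","round_face","round_tail"):
        r=pinpoint(c,t); 
        if r: P[c,t]=r[0]["pixel"]; print(c,t,np.round(P[c,t],1),round(r[0]["score"],2))
for t in ("round_stand","round_face","round_tail"):
    if ("scene",t) in P and ("side",t) in P:
        X,e=tri(P["scene",t],P["side",t]); print(t,X.round(4),e)
H=max(i.shape[0] for i in ims)
cv2.imwrite(f"pics/{sys.argv[1]}.png",np.hstack([cv2.copyMakeBorder(i,0,H-i.shape[0],0,0,0) for i in ims]))
E
python3 look.py a
```

```text
0.8 [0.1582 0.5267 0.2423] [0.457 3.108 0.   ] [ 0.8 -0.6  0. ] 1.0
scene round_stand [353.5 212.3] 0.74
scene round_face [383.4 187.3] 0.88
scene round_tail [346. 179.] 0.61
side round_stand [236.4 191.8] 0.83
side round_face [230.2 152.5] 0.78
side round_tail [236.2 168.3] 0.79
round_stand [0.5245 0.2067 0.0114] [1.9, 1.9]
round_face [0.5417 0.2679 0.0785] [2.4, 2.4]
round_tail [0.5186 0.1742 0.1181] [1.2, 1.2]
```

View pics/a.png

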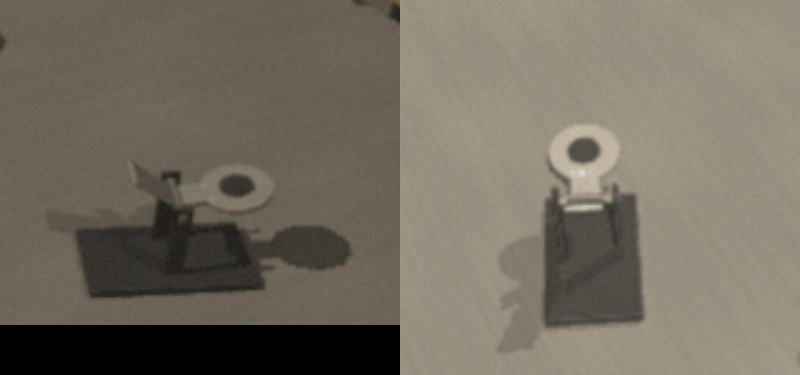

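The move was refused and nothing moved. I'll retry with every field given.

apply_moves(targets=[{"x": -0.74, "y": -0.41, "z": 0.1, "ax": 0, "ay": 0, "az": 0}, {"x": -0.74, "y": -0.41, "z": 0.1, "ax": 0, "ay": 0, "az": 0}, {"x": -0.74, "y": -0.41, "z": 0.1, "ax": 0, "ay": 0, "az": 0}, {"x": -0.74, "y": -0.41, "z": 0.1, "ax": 0, "ay": 0, "az": 0}, {"x": -0.74, "y": -0.41, "z": 0.1, "ax": 0, "ay": 0, "az": 0}, {"x": -0.74, "y": -0.41, "z": 0.1, "ax": 0, "ay": 0, "az": 0}, {"x": -0.74, "y": -0.41, "z": 0.1, "ax": 0, "ay": 0, "az": 0}, {"x": -0.74, "y": -0.41, "z": 0.1, "ax": 0, "ay": 0, "az": 0}, {"x": -0.74, "y": -0.41, "z": 0.1, "ax": 0, "ay": 0, "az": 0}, {"x": -0.74, "y": -0.41, "z": 0.1, "ax": 0, "ay": 0, "az": 0}], jaw=0)

```text
clock: 2.45
tcp_pos: [0.5127, 0.1632, 0.1821]
orientation: [-0.458, -3.107, -0.0]
ft_force: [-0.4, 0.1, 0.2]
width: 0.001
```

apply_moves(targets=[{"x": 0, "y": 0, "z": 0.07, "ax": 0, "ay": 0, "az": 0}, {"x": 0, "y": 0, "z": 0.085, "ax": 0, "ay": 0, "az": 0}, {"x": 0, "y": 0, "z": 0.1, "ax": 0, "ay": 0, "az": 0}, {"x": 0, "y": 0, "z": 0.115, "ax": 0, "ay": 0, "az": 0}, {"x": 0, "y": 0, "z": 0.13, "ax": 0, "ay": 0, "az": 0}, {"x": 0, "y": 0, "z": 0.14, "ax": 0, "ay": 0, "az": 0}], jaw=0)

```text
clock: 3.2
tcp_pos: [0.5127, 0.1634, 0.098]
orientation: [0.457, 3.108, 0.0]
ft_force: [-1.4, -0.5, 1.1]
width: 0.002
```

```bash
python3 look.py b
```

```text
3.2 [0.5127 0.1634 0.098 ] [0.457 3.108 0.   ] [-1.4 -0.5  1.1] 0.0
scene round_stand [353.2 215.9] 0.86
scene round_face [380.4 176.7] 0.87
scene round_tail [336.3 188.6] 0.94
side round_stand [238.2 196.2] 0.78
side round_face [230.1 142.7] 0.77
side round_tail [235.6 181.3] 0.66
round_stand [ 5.263e-01  2.048e-01 -2.000e-04] [0.1, 0.1]
round_face [0.5404 0.2544 0.1154] [5.0, 5.0]
round_tail [0.5099 0.1596 0.0928] [3.9, 3.9]
```

View pics/b.png

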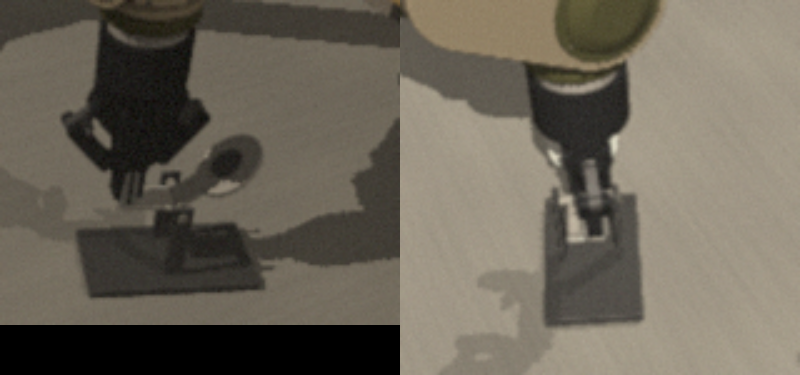

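The pressing works: the tail, at (125,205) in the left crop, is level and the blade is at about 40°. The stand hasn't moved. I'll press further, then rise and cross to the +y side.

apply_moves(targets=[{"x": 0, "y": 0, "z": 0.015, "ax": 0, "ay": 0, "az": 0}, {"x": 0, "y": 0, "z": 0.028, "ax": 0, "ay": 0, "az": 0}, {"x": 0, "y": 0, "z": 0.037, "ax": 0, "ay": 0, "az": 0}, {"x": 0, "y": 0, "z": 0.037, "ax": 0, "ay": 0, "az": 0}], jaw=0)

```text
clock: 4.1
tcp_pos: [0.5123, 0.1634, 0.0755]
orientation: [-0.456, -3.107, 0.001]
ft_force: [-0.6, -0.4, -0.7]
width: -0.001
```

apply_moves(targets=[{"x": 0, "y": 0, "z": -0.1, "ax": 0, "ay": 0, "az": 0}, {"x": 0, "y": 0, "z": -0.2, "ax": 0, "ay": 0, "az": 0}, {"x": 0, "y": 0, "z": -0.22, "ax": 0, "ay": 0, "az": 0}, {"x": 0, "y": 0, "z": -0.22, "ax": 0, "ay": 0, "az": 0}], jaw=0)

```text
clock: 4.6
tcp_pos: [0.5125, 0.1634, 0.2081]
orientation: [0.457, 3.108, 0.0]
ft_force: [0.9, -0.0, -0.7]
width: -0.002
```

apply_moves(targets=[{"x": 0, "y": 0.1, "z": 0, "ax": 0, "ay": 0, "az": 0}, {"x": 0, "y": 0.2, "z": 0, "ax": 0, "ay": 0, "az": 0}, {"x": 0, "y": 0.2, "z": 0, "ax": 0, "ay": 0, "az": 0}, {"x": 0, "y": 0.2, "z": 0, "ax": 0, "ay": 0, "az": 0}], jaw=0)

```text
clock: 5.1
tcp_pos: [0.5465, 0.2779, 0.2061]
orientation: [-0.456, -3.105, 0.003]
ft_force: [-0.0, 0.6, 0.7]
width: 0.002
```

```bash
python3 look.py c
```

```text
5.1 [0.5465 0.2779 0.2061] [-4.560e-01 -3.105e+00  3.000e-03] [-0.   0.6  0.7] 0.0
scene round_stand [353.2 215.4] 0.87
scene round_face [372.3 170.5] 0.85
scene round_tail [341.2 197.3] 0.79
side round_stand [235.9 195.5] 0.93
side round_face [228.2 145.6] 0.82
side round_tail [235.5 191.2] 0.78
round_stand [ 0.5227  0.2087 -0.0016] [1.4, 1.4]
round_face [0.5284 0.2368 0.1279] [2.5, 2.5]
round_tail [0.5097 0.1732 0.0565] [1.5, 1.5]
```

View pics/c.png

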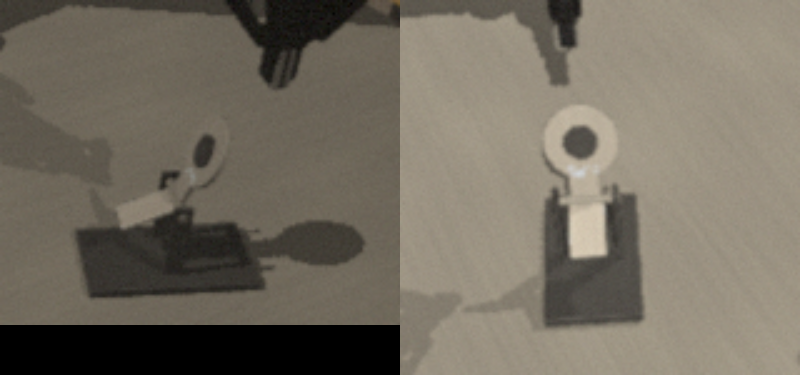

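The blade is at about 62° with the tail pointing down, the stand hasn't moved, and the fingertips are on the +y side clear of the blade. Next I'll lower and push the blade toward −y past vertical.

apply_moves(targets=[{"x": 0, "y": 0, "z": 0.1, "ax": 0, "ay": 0, "az": 0}, {"x": 0, "y": 0, "z": 0.108, "ax": 0, "ay": 0, "az": 0}, {"x": 0, "y": -0.02, "z": 0.108, "ax": 0, "ay": 0, "az": 0}, {"x": 0, "y": -0.035, "z": 0.108, "ax": 0, "ay": 0, "az": 0}, {"x": 0, "y": -0.05, "z": 0.108, "ax": 0, "ay": 0, "az": 0}, {"x": 0, "y": -0.07, "z": 0.108, "ax": 0, "ay": 0, "az": 0}, {"x": 0, "y": -0.09, "z": 0.108, "ax": 0, "ay": 0, "az": 0}, {"x": 0, "y": -0.11, "z": 0.108, "ax": 0, "ay": 0, "az": 0}, {"x": 0, "y": -0.13, "z": 0.108, "ax": 0, "ay": 0, "az": 0}, {"x": 0, "y": -0.15, "z": 0.108, "ax": 0, "ay": 0, "az": 0}, {"x": 0, "y": -0.15, "z": 0.108, "ax": 0, "ay": 0, "az": 0}], jaw=0)

```text
clock: 6.88
tcp_pos: [0.5212, 0.1913, 0.1434]
orientation: [-0.458, -3.108, 0.0]
ft_force: [-0.5, 1.3, 0.9]
width: 0.003
```

```bash
python3 look.py d
```

```text
6.875 [0.5212 0.1913 0.1434] [-0.458 -3.108  0.   ] [-0.5  1.3  0.9] 0.0
scene round_stand [351.7 215.7] 0.89
scene round_face [347.1 173.5] 0.59
scene round_tail [354.6 208. ] 0.81
side round_stand [234.4 192.3] 0.88
side round_face [229.8 161.6] 0.8
side round_tail [236.4 188. ] 0.8
round_stand [0.5219 0.2085 0.0028] [7.0, 7.0]
round_face [0.5107 0.1837 0.1283] [4.9, 4.9]
round_tail [0.5253 0.2067 0.025 ] [1.1, 1.1]
```

View pics/d.png

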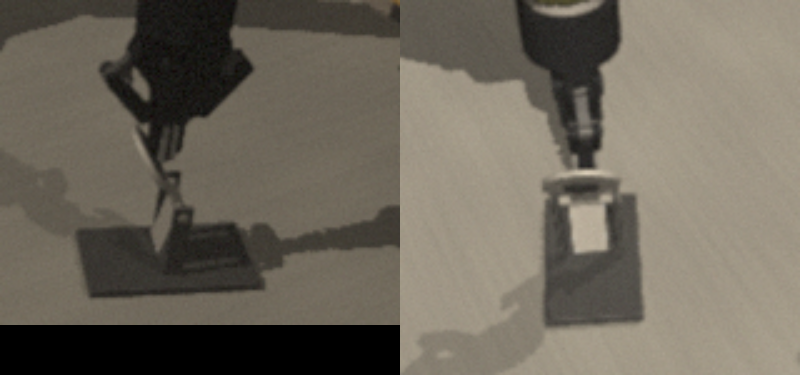

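The blade is past vertical at about 120°, with the finger behind it. I'll go over the top and down.

apply_moves(targets=[{"x": 0, "y": -0.012, "z": 0.012, "ax": 0, "ay": 0, "az": 0}, {"x": 0, "y": -0.024, "z": 0.024, "ax": 0, "ay": 0, "az": 0}, {"x": 0, "y": -0.036, "z": 0.038, "ax": 0, "ay": 0, "az": 0}, {"x": 0, "y": -0.046, "z": 0.052, "ax": 0, "ay": 0, "az": 0}, {"x": 0, "y": -0.05, "z": 0.064, "ax": 0, "ay": 0, "az": 0}, {"x": 0, "y": -0.05, "z": 0.064, "ax": 0, "ay": 0, "az": 0}], jaw=0)

```text
clock: 8.02
tcp_pos: [0.5124, 0.1632, 0.1043]
orientation: [-0.457, -3.107, 0.001]
ft_force: [0.9, 0.0, 0.3]
width: 0.001
```

apply_moves(targets=[{"x": 0, "y": 0, "z": 0.005, "ax": 0, "ay": 0, "az": 0}, {"x": 0, "y": 0, "z": 0.008, "ax": 0, "ay": 0, "az": 0}, {"x": 0, "y": 0, "z": 0.008, "ax": 0, "ay": 0, "az": 0}], jaw=0)

```text
clock: 8.4
tcp_pos: [0.5127, 0.1635, 0.1001]
orientation: [0.456, 3.108, 0.0]
ft_force: [0.3, 0.3, -1.0]
width: -0.002
```

apply_moves(targets=[{"x": 0, "y": 0, "z": 0.003, "ax": 0, "ay": 0, "az": 0}, {"x": 0, "y": 0, "z": 0.003, "ax": 0, "ay": 0, "az": 0}], jaw=0)

```text
clock: 8.65
tcp_pos: [0.5127, 0.1634, 0.0982]
orientation: [-0.457, -3.108, 0.0]
ft_force: [-0.7, -0.6, 0.3]
width: 0.002
```

apply_moves(targets=[{"x": 0, "y": 0, "z": 0.003, "ax": 0, "ay": 0, "az": 0}, {"x": 0, "y": 0, "z": 0.003, "ax": 0, "ay": 0, "az": 0}], jaw=0)

```text
clock: 8.9
tcp_pos: [0.5126, 0.1634, 0.0964]
orientation: [-0.457, -3.108, 0.0]
ft_force: [-0.0, 0.1, -0.3]
width: -0.002
```

```bash
python3 look.py e
```

```text
8.9 [0.5126 0.1634 0.0964] [-0.457 -3.108  0.   ] [-0.   0.1 -0.3] -0.0
scene round_stand [352.  215.9] 0.6
scene round_face [331.9 189.9] 0.88
scene round_tail [225.  251.3] 0.7
side round_stand [238.4 193.9] 0.71
side round_face [231.7 183.3] 0.81
round_stand [0.5277 0.202  0.0055] [3.1, 3.1]
round_face [0.5013 0.1569 0.088 ] [7.9, 7.9]
```

View pics/e.png

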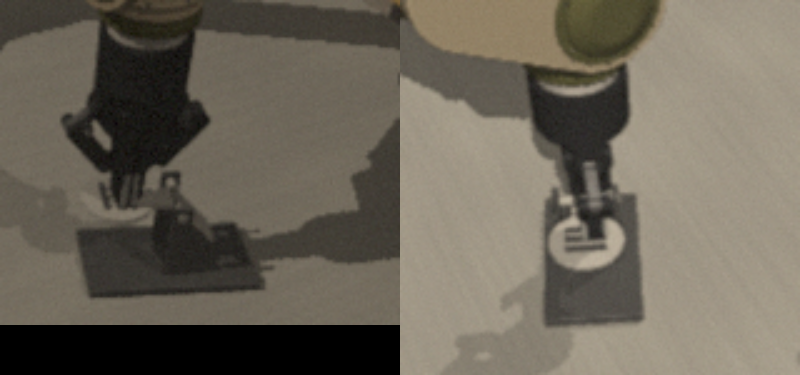

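It's nearly level with the ribs up. I'll press in small steps until the stop shows as a force.

apply_moves(targets=[{"x": 0, "y": 0, "z": 0.002, "ax": 0, "ay": 0, "az": 0}, {"x": 0, "y": 0, "z": 0.003, "ax": 0, "ay": 0, "az": 0}, {"x": 0, "y": 0, "z": 0.003, "ax": 0, "ay": 0, "az": 0}], jaw=0)

```text
clock: 9.68
tcp_pos: [0.5127, 0.1634, 0.0946]
orientation: [-0.457, -3.108, -0.0]
ft_force: [-0.7, -0.8, -0.0]
width: -0.001
```

apply_moves(targets=[{"x": 0, "y": 0, "z": 0.002, "ax": 0, "ay": 0, "az": 0}, {"x": 0, "y": 0, "z": 0.002, "ax": 0, "ay": 0, "az": 0}], jaw=0)

```text
clock: 9.93
tcp_pos: [0.5127, 0.1634, 0.0936]
orientation: [0.457, 3.108, -0.0]
ft_force: [-0.0, -1.1, 1.4]
width: 0.003
```

apply_moves(targets=[{"x": 0, "y": 0, "z": 0.002, "ax": 0, "ay": 0, "az": 0}, {"x": 0, "y": 0, "z": 0.002, "ax": 0, "ay": 0, "az": 0}], jaw=0)

```text
clock: 10.18
tcp_pos: [0.5128, 0.1634, 0.0934]
orientation: [0.456, 3.107, 0.0]
ft_force: [-3.9, -0.6, 11.2]
width: -0.001
```

apply_moves(targets=[{"x": 0, "y": 0, "z": 0.002, "ax": 0, "ay": 0, "az": 0}, {"x": 0, "y": 0, "z": 0.002, "ax": 0, "ay": 0, "az": 0}], jaw=0)

```text
clock: 10.42
tcp_pos: [0.5128, 0.1634, 0.0932]
orientation: [0.456, 3.106, 0.0]
ft_force: [-6.0, -1.6, 21.2]
width: -0.002
```

Force rose from 1 to 21 N while the tool moved only about 0.4 mm, so the paddle is on its stop. I'll retreat straight up and check.

apply_moves(targets=[{"x": 0, "y": 0, "z": -0.02, "ax": 0, "ay": 0, "az": 0}, {"x": 0, "y": 0, "z": -0.1, "ax": 0, "ay": 0, "az": 0}, {"x": 0, "y": 0, "z": -0.2, "ax": 0, "ay": 0, "az": 0}, {"x": 0, "y": 0.1, "z": -0.25, "ax": 0, "ay": 0, "az": 0}, {"x": 0.1, "y": 0.2, "z": -0.25, "ax": 0, "ay": 0, "az": 0}, {"x": 0.2, "y": 0.25, "z": -0.25, "ax": 0, "ay": 0, "az": 0}, {"x": 0.2, "y": 0.25, "z": -0.25, "ax": 0, "ay": 0, "az": 0}, {"x": 0.2, "y": 0.25, "z": -0.25, "ax": 0, "ay": 0, "az": 0}], jaw=0)

```text
clock: 11.42
tcp_pos: [0.4396, 0.3429, 0.2413]
orientation: [-0.452, -3.109, -0.0]
ft_force: [0.5, -0.2, 0.8]
width: 0.004
```

```bash
python3 look.py f
python3 - <<'E'
from workcell import *
from h import *
for n in ("square_stand","square_face","dish","peg_a"):
    print(n,[[np.round(d["pixel"],1).tolist() for d in pinpoint(c,n)[:2]] for c in ("scene","side")])
E
```

```text
11.425 [0.4396 0.3429 0.2413] [-0.452 -3.109 -0.   ] [ 0.5 -0.2  0.8] 0.0
scene round_stand [354.3 214. ] 0.84
scene round_face [333.6 188.8] 0.84
scene round_tail [374.5 201.1] 0.83
side round_stand [233.7 195.3] 0.79
round_stand [ 0.5188  0.2142 -0.0033] [0.6, 0.6]
square_stand [[[374.6, 201.0], [196.6, 279.5]], [[331.6, 333.3], [354.7, 242.6]]]
square_face [[[221.1, 252.9]], [[328.9, 281.9]]]
dish [[[260.4, 202.7]], [[210.3, 280.2]]]
peg_a [[[326.3, 292.8], [297.1, 309.8]], [[355.3, 244.7], [336.4, 221.4]]]
```

View pics/f.png

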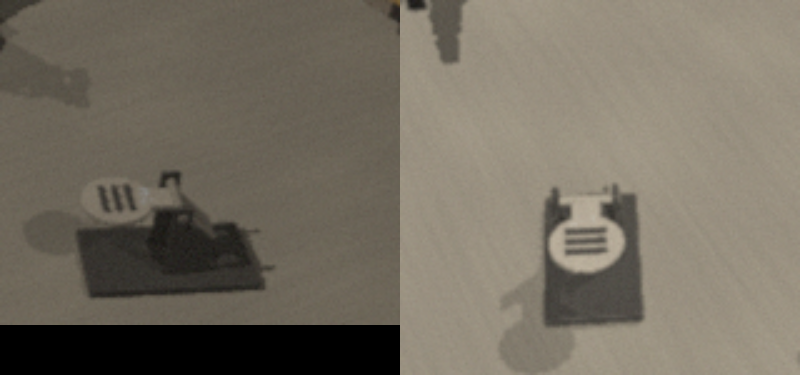

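The picture shows the disc level on the −y side with three ribs up, at (115,198) in the left crop and (587,243) in the right. The base outline is unchanged and the gripper is clear. I'll run one height check on the disc centre and hand in.

Run:
```python
from h import *
from workcell import env
X,e=tri((290+115*.4,110+198*.4),(160+187*.4,90+243*.4)); print(X.round(3),e)
v=np.array([.29,.957]); h=-(X[:2]-[.526,.211])@v
print("theta",np.pi-np.arctan2(X[2]-.0825,h))
if X[2]<.0895: print(env.close_job())
```

```text
[0.505 0.16  0.083] [0.7, 0.7]
theta 3.1349137708000754
the job is handed in; nothing more can be done
None
```

The round flag is flipped onto its far stop with its three-ribbed face up, and the job is handed in; hand-in gave no verdict. I pressed the tail down with the shut fingers until the blade stood at about 62°. Then I pushed the blade past vertical from the +y side, pressed it down onto its stop and backed the arm clear.

**Paddle angle:** My last check puts the paddle at about 3.13 rad, against the 2.99 required. The disc centre measured 83 mm high, from pixels I read off the picture by eye. At the stop, force rose to about 21 N (limit 120 N) while the tool moved only about 0.4 mm.

**Round stand:** The base outline in the pictures did not change. The networks' stand readings scattered by about 1 cm, which I take as detection noise.

**Bystanders:** The square flag, dish and pegs were re-detected within about 4 pixels of their starting positions.

**What failed or disagreed:**
- My first move call was refused because it left out the turn fields; nothing moved.
- In the last check the networks did not find the round face in the side view. They also took the round tail for the square stand in the scene view, with the real stand as second choice.

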